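# Thread the keyed spring onto its stand

## Task

Pick up the steel coil spring and thread it over the upright rod of the grey stand. Its inward-bent wire end will snag on the two slotted collars, one above the other: press only lightly (never more than 30 N) and twist the spring a little until the bent end drops through the slot of the upper collar, then again until it drops into the slot of the lower one and the spring stands fully home and upright on the steel seat. Let it go there and leave the other things where they are.

Things in the scene. Friction and masses are not known exactly. Their poses are not given: they have to be found in the camera images.
- spring: Loose stiff steel compression spring standing upright on the worktop (it does not give under hand force): 40 mm outside diameter, 32 mm inside, 60 mm long, about 110 g. Origin at the centre of its lower end, z up along its axis. Pinch it across its outside at any angle, near the upper end. Its lower wire end is bent inward (tang) on the spring's own -x side.
- tang (a point): Inner tip of the spring's bent wire end. The tang is a flattened bar 4 x 4 mm thick that fills the lowest 4 mm of the spring and reaches radially from the coil in to 9 mm from the axis, on the spring's -x side. Axes as the spring's.
- stand: Fixed grey stand, base 90 x 90 x 18 mm; origin at the centre of its underside on the worktop, z up. On top of the base, a short yellow index line on its own -x side. A 12 mm steel rod rises on the z axis to a tapered end 80 mm above the worktop and carries two slotted collars. Between and above the collars the spring is free to turn.
- top_collar (a point): Centre of the top of the upper (brass) collar, 68 mm above the worktop; collar 27 mm across (24 in its top 2 mm), 10 mm high. One radial slot 7 mm wide through its full height lets the tang pass; elsewhere the tang lands on it. Seen from above, the slot lies up to 0.75 rad to either side of the yellow line (stand's -x), differing each time. It does not turn. Axes as the stand's.
- low_collar (a point): Centre of the top of the lower (copper) collar, 32 mm above the worktop; same shape, standing directly on the seat, so that the tang stays in its slot when the spring is home. Seen from above, its slot lies up to 0.75 rad to either side of the yellow line, differing each time and from the upper one. It does not turn. Axes as the stand's.
- seat (a point): Centre of the top of the steel seat disc, on the rod's axis, 22 mm above the worktop; the spring is home when its lower end rests here. Axes as the stand's.
- tube_rack_blue: Black rack with a blue strip, 68 x 128 x 42 mm, a bystander; origin at the centre of its underside.
- marker_1: Grey marker pen with a blue cap, 133 mm long, 14 mm thick, lying down, a bystander; origin at the centre of its underside.
- timer: White kitchen-style timer, 60 x 66 x 21 mm, a bystander; origin at the centre of its underside.
- tape_roll: Yellow roll of tape, 64 mm across, 19 mm high, a bystander; origin at the centre of its underside.
- beaker: Clear beaker, 62 mm across, 78 mm high, a bystander; origin at the centre of its underside.
- tweezers: Steel tweezers, 116 mm long, 8 mm high, lying down, a bystander; origin at the centre of its underside.
Mind the look-alikes: they are no part of the job. Of the things like the spring, leave any that is blue; of the rest the larger one is meant.

How it is judged:
On the way, in this order (a step that is already met when the one before it is completed fails the run):
1. the spring is lifted clear of the worktop (height (world z) of spring above 0.05 m), for 0.1 s.
2. the spring is on the rod with its bent end below the upper collar's top (z of spring in the frame of seat between 0.006 and 0.041 m and horizontal distance between spring and seat below 0.006 m and angle between spring's own z axis and vertical below 0.15 rad), for 0.05 s.
At the end, for the whole second after the job is handed in: The spring stands on the rod with its lower end within 3 mm of the seat's top and 6 mm of the rod's axis, tilted less than 0.08 rad, tang end down, at rest (z of spring in the frame of seat between -0.003 and 0.003 m and horizontal distance between spring and seat below 0.006 m and angle between spring's own z axis and vertical below 0.08 rad and linear speed of spring below 0.02 m/s); the robot touches nothing.
It fails at once if the spring is forced against the stand with more than 30 N (contact force between spring and stand above 30 N).
It fails at once if a bystander is shifted by more than 30 mm (distance of any of tube_rack_blue, marker_1, timer, tape_roll, beaker, tweezers from where it was at the start of the episode above 0.03 m).
It also fails if it takes over 72 s, if anything falls off the work surface, if the arm or the gripper's body presses on something with over 40 N, if the wrist force passes 120 N, or if a joint passes its speed limit or range.

## Robot

A 7-joint arm with a two-finger parallel gripper is mounted at the origin on a cart in front of the work surface, level with it; the furniture and walls round the work are solid. World frame = base frame: x ahead of the robot, y to its left, z up, the work surface at z = 0. Lengths are in m, angles in rad, forces in N, time in s.
With the tool pointing down it reaches from about 0.425 to 0.875 m from the base axis. Payload 4.7 kg.
Tool frame: the origin (TCP) lies on the centre line of the jaws, within the pads' length; the fingertips stand 19 mm ahead of it and the grasp point (between the pads) is the TCP; z points along the fingers, x is the direction in which the jaws open and shut, and the axes are right-handed (so a half turn about z gives the same grasp; the last joint's range is limited). The gripper opens to 85 mm and grips with 20 to 120 N. Pads are 22 mm wide; open, the fingers measure 114 mm over their backs; the gripper's body (76 mm by 85 mm) begins 54 mm behind the grasp point. The pads swing forward as they close: fully open they stand 13 mm farther back than shut.
Start: joints at [1.359, 0.321, -0.07, 1.45, 0.023, 1.371, -0.057], TCP at [0.146, -0.634, 0.25] pointing down, gripper open.
Joint ranges: [-2.86, 2.86], [-0.3, 2.09], [-1.38, 1.24], [0.06, 2.45], [-1.56, 4.7], [0.09, 2.05], [-2.69, 2.69]. Speed limits (rad/s): [2.57, 2.57, 3.14, 3.14, 3.14, 3.14, 3.14].

## Interface

Orientations are given as a unit quaternion [x, y, z, w].
In Python, from station import state, optics, r gives the robot as it stands.
- The arm moves only by the shell command python3 -m handwheel 'ROWS' [FORCE]. ROWS is JSON, a list of rows, each a list of 5 numbers: the shift along the tool's x, y, z each as a share of 25 cm, from -1 to 1, then the turn about the tool's z as a share of pi/2 rad, from -1 to 1, then the finger opening in mm, from 0 to 85.4. In form: [[tx, ty, tz, twist, fingers], ...]. A call has exactly 8 rows; each row is the pose to reach, as a shift and turn from the pose measured when the call began, along the tool's axes at that moment; what a row does not reach only later rows make up. A row lasts 1/12 s, in which the tool goes at most 41.7 mm and 7.16 degrees, less where a joint would pass 70% of its speed; a pose out of reach is approached as far as the arm can. A call with a number of a shift or a turn outside -1 to 1 is refused whole. A call with a gripper value outside its range is refused whole. The fingers move at their own pace and stop on an object; FORCE is the grip in N (left out, the last holds). Time passes only in rows, so rows that repeat a pose let the fingers close, or fill a call up. It gives the time, the measured TCP pose, the force and the opening at its end, in the units of the state.
- state(): the state, without advancing time (a new reading comes with each control period).
- optics.snapshot(name): name is "scene" or "top" or "wrist"; returns (picture, depth): 420x560x3 uint8, red, green, blue; 420x560 float32, m along the optical axis (not along the pixel's ray), 0 where there is no reading.
- optics.calibration(name): a dict with "K" (3x3 intrinsics, pixels), "position" and "rotation" of the camera in the world; the wrist camera has in their place "hand_eye" (4x4, takes a point from camera to tool coordinates, whose origin is the TCP and whose axes are the tool frame's). Camera axes: x right, y down, z forward; pixel columns grow to the right and rows downward; lengths in m; the calibration is good to about 2 mm. The wrist camera is an equidistant fisheye: a pixel r from the principal point sees the ray r / f radians off the axis. A picture is of the moment at which its call begins: read the wrist's pose just before it. calibration takes no time and is no camera call.
- r.hand_in(): hands the job in, once; it reports no verdict.
Trained networks look in the newest picture that a camera, given by its name, has taken for a name from the list of things; names that differ only in an ending like _2 or _b are one class to them, and where a whole thing is asked for, a point or a joint stands for the part that bears it (a point fixed in the world has none). Each returns a list of dicts, best first, with "confidence" (0 to 1); they miss things now and then, are a little off and sometimes report something else, mostly with a low value. They report only what shows in the picture. A call takes as long as a camera call. They do not tell look-alikes from the thing itself.
- optics.regions_of(camera, thing): "region" (420x560 bool, what is visible of it) and "position" ([row, column] in pixels, amid what is visible of it).
The state is a dict: "time_s": time; "qpos": joint angles; "dq": joint speeds; "joint_efforts": joint torques, N m; "tool_pos": TCP position; "tool_rot": TCP orientation; "ft_force": force on the tool from outside, world axes, zero at the start; "moment": the same for the moment, N m; "opening": finger opening in m.
Only numpy, scipy, OpenCV 4.12 (cv2) and the standard library are available. Lean on these libraries where they do the work, as an engineer would, in place of code of your own. Each camera call takes 0.05 s, during which the arm holds its last target. There are 200 camera calls.

## Working session

There is one attempt and no reset: what is moved stays moved. The work goes in short steps, Python scripts to look and compute and a shell command to move; the robot and the scene stay as the last step left them, time stands still between calls to the robot, and variables do not carry over. Pictures are saved under pics/ and viewed, about 8 in all and at most 12, crops included, and the job is handed in when it is done.

```bash
ls; mkdir -p pics; cat > h.py <<'E'
import numpy as np, cv2
from scipy.spatial.transform import Rotation as R
from station import state, optics, r
def save(name,fn,img=None):
    cv2.imwrite('pics/'+fn,img[:,:,::-1])
def world(cam,rc,d,c=None):
    c=c or optics.calibration(cam);K=np.array(c['K'])
    p=np.array([(rc[1]-K[0,2])/K[0,0],(rc[0]-K[1,2])/K[1,1],1])*d
    return np.array(c['rotation'])@p+np.array(c['position'])
E
python3 - <<'E'
from h import *
s=state();print({k:np.round(v,3) for k,v in s.items()})
for cam in ['top','scene']:
    im,d=optics.snapshot(cam);save(cam,cam+'0.png',im);c=optics.calibration(cam);print(cam,c)
    for t in ['spring','stand','tube_rack_blue','marker_1','timer','tape_roll','beaker','tweezers']:
        for x in optics.regions_of(cam,t)[:4]:
            m=x['region']&(d>0)
            if m.sum()<5: continue
            P=np.array([world(cam,rc,d[rc[0],rc[1]],c) for rc in np.argwhere(m)])
            print(t,round(x['confidence'],2),np.round(x['position']),m.sum(),'med',np.round(np.median(P,0),3),'lo',np.round(np.percentile(P,3,axis=0),3),'hi',np.round(np.percentile(P,97,axis=0),3))
E
```

```text
pics
{'time_s': np.float64(0.0), 'qpos': array([ 1.359,  0.322, -0.07 ,  1.452,  0.023,  1.371, -0.057]), 'dq': array([-0.001, -0.001,  0.001,  0.001, -0.001, -0.002, -0.   ]), 'joint_efforts': array([-0.0000e+00, -4.9357e+01, -3.8200e-01, -3.1433e+01,  1.3000e-02,
        1.1000e-02, -0.0000e+00]), 'tool_pos': array([ 0.145, -0.633,  0.249]), 'tool_rot': array([ 0.782, -0.623, -0.001, -0.001]), 'ft_force': array([ 0.397, -0.1  ,  0.246]), 'moment': array([-0.067,  0.021,  0.036]), 'opening': np.float64(0.086)}
top {'K': array([[530.57200345,   0.        , 280.77423606],
       [  0.        , 530.57200345, 210.57473164],
       [  0.        ,   0.        ,   1.        ]]), 'position': array([ 0.41771456, -0.06266482,  1.313687  ]), 'rotation': array([ 0.70975176, -0.70235742,  0.04354413, -0.03240996])}Traceback (most recent call last):
  File "<stdin>", line 9, in <module>
  File "h.py", line 9, in world
    return np.array(c['rotation'])@p+np.array(c['position'])
           ~~~~~~~~~~~~~~~~~~~~~~~^~
ValueError: matmul: Input operand 1 has a mismatch in its core dimension 0, with gufunc signature (n?,k),(k,m?)->(n?,m?) (size 3 is different from 4)
```

```bash
sed -i "s/np.array(c\['rotation'\])@p/R.from_quat(c['rotation']).apply(p)/" h.py
python3 - <<'E'
from h import *
for cam in ['top','scene']:
    im,d=optics.snapshot(cam);save(cam,cam+'0.png',im);c=optics.calibration(cam);print(cam,c['position'])
    for t in ['spring','stand','tube_rack_blue','marker_1','timer','tape_roll','beaker','tweezers']:
        for x in optics.regions_of(cam,t)[:4]:
            m=x['region']&(d>0)
            if m.sum()<5: continue
            P=np.array([world(cam,rc,d[rc[0],rc[1]],c) for rc in np.argwhere(m)])
            print(t,round(x['confidence'],2),np.round(x['position']),m.sum(),'med',np.round(np.median(P,0),3),'lo',np.round(np.percentile(P,3,axis=0),3),'hi',np.round(np.percentile(P,97,axis=0),3))
a=cv2.imread('pics/top0.png');b=cv2.imread('pics/scene0.png')
cv2.imwrite('pics/both.png',cv2.resize(np.vstack([a,b]),None,fx=.71,fy=.71))
print(optics.calibration('wrist'))
E
```

```text
top [ 0.41771456 -0.06266482  1.313687  ]
spring 0.46 [215. 151.] 243 med [0.545 0.229 0.041] lo [0.527 0.208 0.001] hi [0.563 0.246 0.06 ]
spring 0.45 [214. 190.] 171 med [0.531 0.134 0.043] lo [0.513 0.116 0.003] hi [0.548 0.152 0.061]
spring 0.43 [216. 216.] 112 med [0.537 0.071 0.023] lo [ 0.521  0.056 -0.005] hi [0.552 0.087 0.042]
stand 0.65 [241. 316.] 1350 med [ 0.49  -0.162  0.018] lo [ 0.447 -0.207  0.011] hi [ 0.535 -0.12   0.068]
tube_rack_blue 0.71 [171. 289.] 1431 med [ 0.654 -0.104  0.023] lo [ 0.603 -0.157 -0.001] hi [ 0.708 -0.05   0.044]
timer 0.87 [282. 394.] 696 med [ 0.386 -0.359  0.017] lo [ 0.353 -0.392  0.004] hi [ 0.42  -0.326  0.023]
tape_roll 0.86 [159. 232.] 456 med [0.674 0.052 0.018] lo [0.645 0.025 0.01 ] hi [0.702 0.081 0.023]
beaker 0.61 [134. 246.] 651 med [0.744 0.001 0.035] lo [ 0.712 -0.025  0.01 ] hi [0.768 0.028 0.079]
tweezers 0.68 [221. 401.] 24 med [ 0.545 -0.374  0.005] lo [ 0.539 -0.379  0.001] hi [ 0.552 -0.37   0.011]
tweezers 0.59 [281. 394.] 642 med [ 0.386 -0.358  0.018] lo [ 0.355 -0.389  0.012] hi [ 0.417 -0.327  0.023]
tweezers 0.56
[... 1195 characters left out ...]
938 med [0.726 0.012 0.053] lo [ 0.71  -0.029  0.007] hi [0.767 0.029 0.078]
tweezers 0.59 [194. 370.] 163 med [ 0.497 -0.399  0.007] lo [ 0.455 -0.427  0.002] hi [ 0.541 -0.374  0.01 ]
{'K': array([[325.1922621 ,   0.        , 280.55532374],
       [  0.        , 325.1922621 , 209.79187678],
       [  0.        ,   0.        ,   1.        ]]), 'hand_eye': array([[ 9.99999432e-01, -7.11179700e-04,  7.93803015e-04,
        -3.10231006e-04],
       [ 4.61362934e-04,  9.60260276e-01,  2.79105696e-01,
        -7.15912914e-02],
       [-9.60751807e-04, -2.79105172e-01,  9.60260059e-01,
        -1.23368800e-01],
       [ 0.00000000e+00,  0.00000000e+00,  0.00000000e+00,
         1.00000000e+00]])}
```

View pics/top0.png

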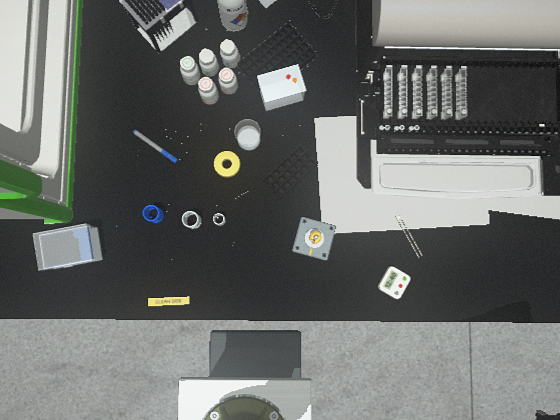

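The picture shows three spring-like things. The blue one is at (col 151, row 213), the steel target at (190, 218) and the small one at (219, 218). The stand is at (315, 238) with its yellow line towards the robot. I'll go to a viewing place on the stand's -x side.

```bash
python3 -m handwheel '[[-0.15,-0.13,0,-0.08,85],[-0.3,-0.26,0,-0.16,85],[-0.45,-0.39,0,-0.24,85],[-0.6,-0.52,0,-0.32,85],[-0.72,-0.62,0,-0.4,85],[-0.828,-0.712,0,-0.48,85],[-0.828,-0.712,0,-0.56,85],[-0.828,-0.712,0,-0.63,85]]' 60
cat >> h.py <<'E'
def goal(x,y,z,yaw=None):
    """remaining move to TCP x,y,z and tool-x azimuth, in handwheel units"""
    s=state();q=R.from_quat(s['tool_rot']);d=q.inv().apply(np.array([x,y,z])-s['tool_pos'])/.25
    a=q.as_matrix()[:,0];az=np.arctan2(a[1],a[0])
    tw=0 if yaw is None else -(yaw-az)/(np.pi/2)
    print('t',round(s['time_s'],2),'tcp',np.round(s['tool_pos'],4),'az',round(az,3),'j7',round(s['qpos'][6],2),'-> rows',np.round(d,3),'tw',round(tw,3),'F',np.round(s['ft_force'],1),'open',round(s['opening'],4))
E
python3 -c "
from h import *
goal(.40,-.155,.19,1.57)"
```

```text
time_s: 1.67
tool_pos: [0.2764, -0.3868, 0.251]
tool_rot: [0.986, -0.17, 0.001, -0.0]
ft_force: [0.0, -0.5, 0.7]
opening: 0.085
t 1.67 tcp [ 0.2764 -0.3868  0.251 ] az -0.341 j7 0.57 -> rows [ 0.156 -1.039  0.245] tw -1.216 F [ 0.  -0.5  0.7] open 0.085
```

```bash
python3 -m handwheel '[[0.15,-0.15,0.05,-0.08,85],[0.15,-0.3,0.1,-0.16,85],[0.15,-0.45,0.15,-0.24,85],[0.15,-0.6,0.2,-0.32,85],[0.156,-0.75,0.24,-0.4,85],[0.156,-0.9,0.24,-0.48,85],[0.156,-1,0.24,-0.56,85],[0.156,-1,0.24,-0.63,85]]' 
python3 -c "
from h import *
goal(.40,-.155,.19,1.57)"
```

```text
time_s: 2.33
tool_pos: [0.3988, -0.158, 0.1914]
tool_rot: [0.946, 0.324, 0.001, -0.0]
ft_force: [0.2, -0.2, 0.6]
opening: 0.0851
t 2.33 tcp [ 0.3988 -0.158   0.1914] az 0.66 j7 1.04 -> rows [ 0.011 -0.007  0.006] tw -0.579 F [ 0.2 -0.2  0.6] open 0.0851
```

```bash
python3 -m handwheel '[[0.01,0,0,-0.08,85],[0.01,0,0,-0.16,85],[0.01,0,0,-0.24,85],[0.01,0,0,-0.32,85],[0.01,0,0,-0.4,85],[0.01,0,0,-0.48,85],[0.01,0,0,-0.56,85],[0.01,0,0,-0.58,85]]' 
cat >> h.py <<'E'
def wpix(P,s):
    """world points -> wrist pixels (fisheye)"""
    c=optics.calibration('wrist');K=np.array(c['K']);H=np.array(c['hand_eye'])
    p=R.from_quat(s['tool_rot']).inv().apply(np.atleast_2d(P)-s['tool_pos'])
    p=(p-H[:3,3])@H[:3,:3]
    th=np.arctan2(np.hypot(p[:,0],p[:,1]),p[:,2]);ph=np.arctan2(p[:,1],p[:,0])
    return np.c_[K[0,2]+K[0,0]*th*np.cos(ph),K[1,2]+K[1,1]*th*np.sin(ph)]
def wworld(uv,d,s):
    """wrist pixels (col,row), depth along axis -> world"""
    c=optics.calibration('wrist');K=np.array(c['K']);H=np.array(c['hand_eye'])
    a=(np.atleast_2d(uv)-K[:2,2])/K[0,0];th=np.hypot(*a.T)+1e-9
    p=np.c_[a/th[:,None]*np.tan(th)[:,None],np.ones(len(a))]*np.reshape(d,(-1,1))
    return R.from_quat(s['tool_rot']).apply(p@H[:3,:3].T+H[:3,3])+s['tool_pos']
E
python3 - <<'E'
from h import *
goal(.40,-.155,.19,1.57)
s=state();im,d=optics.snapshot('wrist')
import pickle;pickle.dump((s,im,d),open('w1.pkl','wb'))
uv=wpix([[.49,-.162,.05]],s)[0];print(uv)
x=optics.regions_of('wrist','stand')
for k in x[:3]:
    rc=np.argwhere(k['region']&(d>0));P=wworld(rc[:,::-1],d[rc[:,0],rc[:,1]],s)
    b=P[(P[:,2]>.015)&(P[:,2]<.0205)]
    print(k['confidence'],k['position'],len(b),'base',b[:,:2].min(0),b[:,:2].max(0),cv2.minAreaRect(b[:,:2].astype(np.float32)))
    for lo,hi in [(.029,.035),(.064,.07),(.074,.085)]:
        c=P[(P[:,2]>lo)&(P[:,2]<hi)]; print(lo,len(c),np.round(c.mean(0),4),np.round(c.min(0),4),np.round(c.max(0),4))
u,v=uv.astype(int);c=im[max(0,v-60):v+60,max(0,u-70):u+70]
save('',"w1.png",np.hstack([cv2.resize(c,(490,420),interpolation=cv2.INTER_CUBIC),cv2.resize(im,(310,420))]))
E
```

```text
time_s: 3.0
tool_pos: [0.4008, -0.1565, 0.1916]
tool_rot: [0.705, 0.709, 0.001, 0.001]
ft_force: [0.1, -0.4, -0.1]
opening: 0.085
t 3.0 tcp [ 0.4008 -0.1565  0.1916] az 1.577 j7 1.95 -> rows [ 0.006 -0.003  0.006] tw 0.004 F [ 0.1 -0.4 -0.1] open 0.085
[273.84924865 293.30248817]
0.63 [273.4, 273.2] 4176 base [ 0.43890793 -0.21682333] [ 0.54321055 -0.11189632] ((0.49118465185165405, -0.1645159274339676), (0.08857893943786621, 0.08989787101745605), 74.9778060913086)
0.029 291 [ 0.4876 -0.1647  0.0314] [ 0.4774 -0.1782  0.029 ] [ 0.5032 -0.1512  0.035 ]
0.064 412 [ 0.4889 -0.1646  0.0673] [ 0.4777 -0.1771  0.0642] [ 0.5044 -0.1508  0.0699]
0.074 108 [ 0.4896 -0.1641  0.0776] [ 0.4858 -0.1693  0.074 ] [ 0.4951 -0.1588  0.0819]
```

View pics/w1.png

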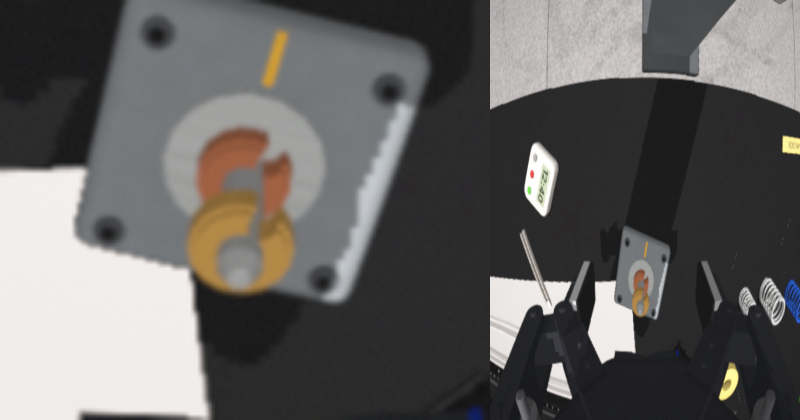

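The crop shows the yellow line at (275, 58), the copper collar's slot near (275, 160) and the brass collar's slot near (262, 205). I'll rectify both collar planes to read the angles.

```bash
python3 - <<'E'
from h import *
import pickle;s,im,d=pickle.load(open('w1.pkl','rb'))
cx,cy=.4912,-.1645
n=380;h=.019
g=np.linspace(-h,h,n)
out=[]
for z in(.068,.032):
    U,V=np.meshgrid(g,g)      # image right=+y... up=-x
    P=np.c_[(cx+V).ravel(),(cy+U).ravel(),np.full(n*n,z)]
    m=wpix(P,s).astype(np.float32).reshape(n,n,2)
    o=cv2.remap(im,m[...,0],m[...,1],cv2.INTER_CUBIC)
    for rr in(.012,.0135): cv2.circle(o,(n//2,n//2),int(rr/h*n/2),(0,255,0),1)
    for a in range(-40,41,10):
        t=np.radians(a);p=lambda r:(int(n/2+r*np.sin(t)/h*n/2),int(n/2-r*np.cos(t)/h*n/2))
        cv2.line(o,p(.0145),p(.0175),(0,255,255) if a else (255,0,0),1)
    out.append(o)
save('','rect.png',np.hstack(out))
# yellow line azimuth
rc=np.argwhere((im[...,0]>150)&(im[...,1]>110)&(im[...,2]<90)&(np.arange(420)[:,None]<290)&(np.abs(np.arange(560)-275)<60)&(np.arange(420)[:,None]>225))
P=wworld(rc[:,::-1],d[rc[:,0],rc[:,1]],s);P=P[P[:,2]<.022];v=P.mean(0)-[cx,cy,0];print(len(P),P.mean(0),'line azim off -x toward +y deg',np.degrees(np.arctan2(v[1],-v[0])))
E
```

```text
49 [ 0.45817598 -0.15535558  0.01840082] line azim off -x toward +y deg 15.477524433697953
```

View pics/rect.png

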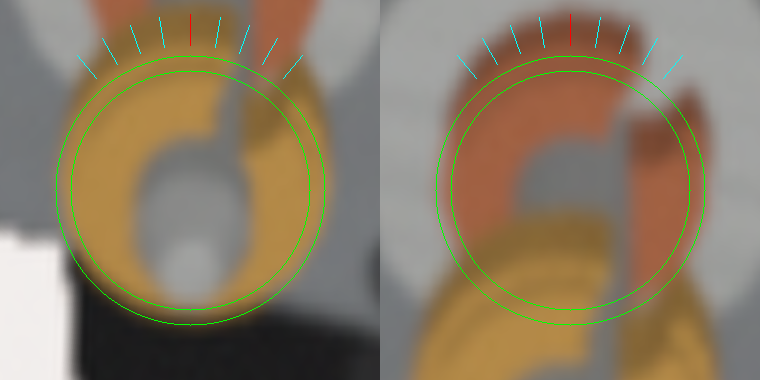

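```bash
python3 - <<'E'
from h import *
import pickle;s,im,d=pickle.load(open('w1.pkl','rb'))
cx,cy=.4905,-.1645
for z in(.068,.032):
  for rr in(.0085,.010,.0115):
    A=np.radians(np.arange(-30,91,5));P=np.c_[cx-rr*np.cos(A),cy+rr*np.sin(A),np.full(len(A),z)]
    m=wpix(P,s).astype(np.float32).reshape(1,-1,2);o=cv2.remap(im,m[...,0],m[...,1],cv2.INTER_LINEAR)[0].astype(int)
    print(z,rr,(o[:,0]-o[:,2]).tolist())
E
python3 -m handwheel '[[0.15,0.08,0,0.08,85],[0.3,0.16,0,0.16,85],[0.45,0.25,0,0.24,85],[0.6,0.34,0,0.32,85],[0.75,0.43,0,0.4,85],[0.87,0.52,0,0.48,85],[0.87,0.52,0,0.56,85],[0.87,0.52,0,0.63,85]]'
python3 -c "
from h import *
goal(.531,.062,.125,0)"
```

```text
0.068 0.0085 [107, 106, 106, 106, 106, 108, 108, 106, 102, 86, 50, 22, 16, 27, 50, 64, 76, 79, 84, 95, 101, 106, 106, 107, 107]
0.068 0.01 [103, 102, 101, 102, 102, 103, 104, 103, 101, 84, 50, 22, 25, 50, 71, 76, 78, 80, 89, 100, 105, 106, 107, 107, 107]
0.068 0.0115 [97, 97, 95, 96, 95, 95, 95, 95, 95, 85, 48, 17, 28, 52, 66, 73, 79, 84, 91, 99, 101, 103, 104, 105, 106]
0.032 0.0085 [93, 93, 93, 93, 93, 94, 93, 94, 94, 92, 90, 82, 63, 40, 27, 33, 44, 57, 65, 69, 72, 77, 84, 90, 92]
0.032 0.01 [89, 89, 90, 89, 88, 89, 89, 90, 90, 90, 89, 84, 63, 37, 23, 28, 42, 56, 66, 68, 72, 79, 87, 92, 93]
0.032 0.0115 [87, 85, 85, 85, 84, 84, 85, 84, 84, 85, 84, 80, 60, 28, 10, 12, 24, 45, 62, 70, 75, 81, 87, 91, 92]
time_s: 3.77
tool_pos: [0.532, 0.0641, 0.1924]
tool_rot: [0.931, 0.364, 0.002, -0.0]
ft_force: [0.2, 0.2, 0.4]
opening: 0.0851
t 3.77 tcp [0.532  0.0641 0.1924] az 0.745 j7 0.47 -> rows [-0.01   0.003  0.27 ] tw 0.475 F [0.2 0.2 0.4] open 0.0851
```

```bash
python3 -m handwheel '[[-0.01,0,0.1,0.08,85],[-0.01,0,0.2,0.16,85],[-0.01,0,0.27,0.24,85],[-0.01,0,0.27,0.32,85],[-0.01,0,0.27,0.4,85],[-0.01,0,0.27,0.475,85],[-0.01,0,0.27,0.475,85],[-0.01,0,0.27,0.475,85]]'
python3 - <<'E'
from h import *
goal(.531,.134,.05,0)
s=state();im,d=optics.snapshot('wrist')
import pickle;pickle.dump((s,im,d),open('w2.pkl','wb'))
for k in optics.regions_of('wrist','spring'):
    rc=np.argwhere(k['region']&(d>0));P=wworld(rc[:,::-1],d[rc[:,0],rc[:,1]],s)
    t=P[P[:,2]>P[:,2].max()-.008] 
    print(round(k['confidence'],2),np.round(k['position']),len(t),np.round(np.percentile(P,98,axis=0),4),cv2.minEnclosingCircle(t[:,:2].astype(np.float32)))
uv=wpix([[.531,.134,.03]],s)[0];print(uv);u,v=uv.astype(int)
c=im[max(0,v-50):v+50,max(0,u-60):u+60]
save('',"w2.png",cv2.resize(c,None,fx=6,fy=6,interpolation=cv2.INTER_CUBIC));print(c.shape)
E
```

```text
time_s: 4.43
tool_pos: [0.5305, 0.0626, 0.125]
tool_rot: [1.0, 0.001, 0.002, -0.001]
ft_force: [1.2, -0.2, -0.0]
opening: 0.0852
t 4.43 tcp [0.5305 0.0626 0.125 ] az 0.001 j7 -0.3 -> rows [ 0.001 -0.285  0.301] tw 0.001 F [ 1.2 -0.2 -0. ] open 0.0852
0.93 [216. 285.] 519 [0.5473 0.0823 0.0416] ((0.5349818468093872, 0.06869058310985565), 0.014097453095018864)
0.73 [121. 270.] 1235 [0.5506 0.152  0.06  ] ((0.5324512720108032, 0.13408580422401428), 0.019943324849009514)
0.61 [  7. 301.] 97 [0.5611 0.22   0.0507] ((0.5471577644348145, 0.2098264992237091), 0.009136433713138103)
[280.00533622 117.72470013]
(100, 120, 3)
```

View pics/w2.png

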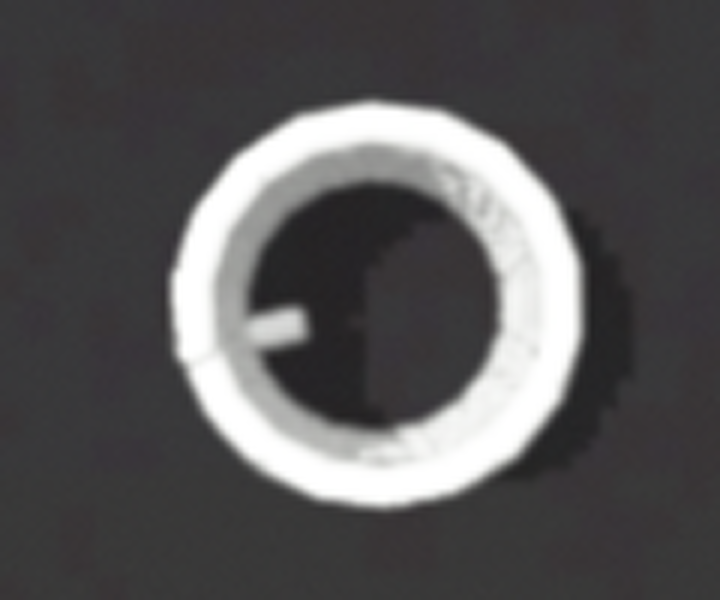

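The tang points to image-left and slightly down from the coil centre (372, 305), tip at (308, 322). That is world azimuth about 192°, so it needs about -49° to meet the upper slot and a further -13° for the lower one. Now to grasp.

```bash
python3 -m handwheel '[[0.008,-0.15,0,0,85],[0.008,-0.286,0,0,85],[0.008,-0.286,0,0,85],[0.008,-0.286,0.1,0,85],[0.008,-0.286,0.2,0,85],[0.008,-0.286,0.28,0,85],[0.008,-0.286,0.312,0,85],[0.008,-0.286,0.312,0,85]]' 60
python3 -m handwheel '[[0,0,0,0,40],[0,0,0,0,30],[0,0,0,0,30],[0,0,0,0,30],[0,0,0,0,30],[0,0,0,0,30],[0,0,0,0,30],[0,0,0,0,30]]' 60
python3 -c "
from h import *
goal(.5325,.134,.20,-.4)"
```

```text
time_s: 5.2
tool_pos: [0.5311, 0.1337, 0.0453]
tool_rot: [1.0, 0.001, -0.0, -0.001]
ft_force: [0.2, -0.0, 0.3]
opening: 0.0852
time_s: 5.87
tool_pos: [0.532, 0.1339, 0.0469]
tool_rot: [1.0, 0.001, 0.001, -0.001]
ft_force: [-0.1, -1.5, 5.6]
opening: 0.039
t 5.87 tcp [0.532  0.1339 0.0469] az 0.002 j7 -0.52 -> rows [ 0.003 -0.001 -0.613] tw 0.256 F [-0.1 -1.5  5.6] open 0.039
```

```bash
python3 -m handwheel '[[0,0,-0.1,0,30],[0,0,-0.25,0,30],[0,0,-0.4,0,30],[0,0,-0.55,0.06,30],[0,0,-0.613,0.13,30],[0,0,-0.613,0.2,30],[0,0,-0.613,0.27,30],[0,0,-0.613,0.27,30]]' 60
python3 -c "
from h import *
goal(.4905,-.1645,.20,-.86)"
```

```text
time_s: 6.53
tool_pos: [0.5319, 0.1336, 0.2008]
tool_rot: [0.978, -0.211, 0.001, -0.001]
ft_force: [0.6, -0.4, -1.7]
opening: 0.0391
t 6.53 tcp [0.5319 0.1336 0.2008] az -0.424 j7 -0.82 -> rows [3.400e-01 1.155e+00 1.000e-03] tw 0.277 F [ 0.6 -0.4 -1.7] open 0.0391
```

```bash
python3 -m handwheel '[[0.04,0.14,0,0.04,30],[0.08,0.28,0,0.08,30],[0.12,0.42,0,0.12,30],[0.16,0.56,0,0.16,30],[0.2,0.7,0,0.2,30],[0.25,0.84,0,0.24,30],[0.29,0.97,0,0.277,30],[0.29,0.97,0,0.277,30]]'
python3 - <<'E'
from h import *
goal(.4905,-.1645,.20,-.86)
s=state();im,d=optics.snapshot('wrist')
P=[];c=None
for k in optics.regions_of('wrist','spring')[:3]:
    rc=np.argwhere(k['region']&(d>0));Q=wworld(rc[:,::-1],d[rc[:,0],rc[:,1]],s)
    print(round(k['confidence'],2),k['position'],np.round(np.percentile(Q,[2,50,98],axis=0),4).tolist())
save('','w3.png',im)
E
```

```text
time_s: 7.2
tool_pos: [0.4961, -0.1262, 0.1999]
tool_rot: [0.907, -0.421, 0.001, 0.001]
ft_force: [-0.9, -1.5, -0.6]
opening: 0.0389
t 7.2 tcp [ 0.4961 -0.1262  0.1999] az -0.869 j7 -0.71 -> rows [0.103 0.116 0.   ] tw -0.006 F [-0.9 -1.5 -0.6] open 0.0389
0.85 [281.0, 278.5] [[0.3845, -0.2152, -0.0003], [0.4961, -0.1262, 0.1935], [0.5159, -0.1065, 0.2123]]
```

View pics/w3.png

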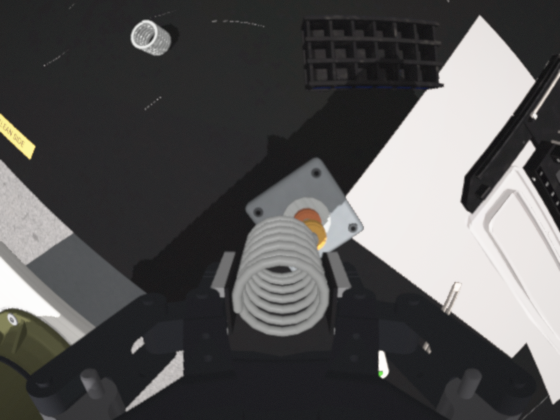

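The spring hangs straight in the jaws, with its top ring at about (281, 295), and the stand is visible at (305, 205). Next I'll move above the rod.

```bash
python3 -m handwheel '[[0.05,0.06,0,0,30],[0.103,0.116,0,0,30],[0.103,0.116,0,0,30],[0.103,0.116,0.06,0,30],[0.103,0.116,0.12,0,30],[0.103,0.116,0.18,0,30],[0.103,0.116,0.24,0,30],[0.103,0.116,0.24,0,30]]'
python3 - <<'E'
from h import *
goal(.4905,-.1645,.115,-.86)
im,d=optics.snapshot('scene');a=im[190:270,270:380]
im,d=optics.snapshot('top');b=im[198:278,262:372]
save('','s4.png',np.vstack([cv2.resize(k,None,fx=5,fy=3.7,interpolation=cv2.INTER_CUBIC) for k in(a,b)]))
E
```

```text
time_s: 7.97
tool_pos: [0.4907, -0.1544, 0.1369]
tool_rot: [0.91, -0.415, -0.002, -0.001]
ft_force: [-1.1, 0.9, -1.2]
opening: 0.0388
t 7.97 tcp [ 0.4907 -0.1544  0.1369] az -0.856 j7 -0.65 -> rows [0.03  0.027 0.088] tw 0.003 F [-1.1  0.9 -1.2] open 0.0388
```

View pics/s4.png

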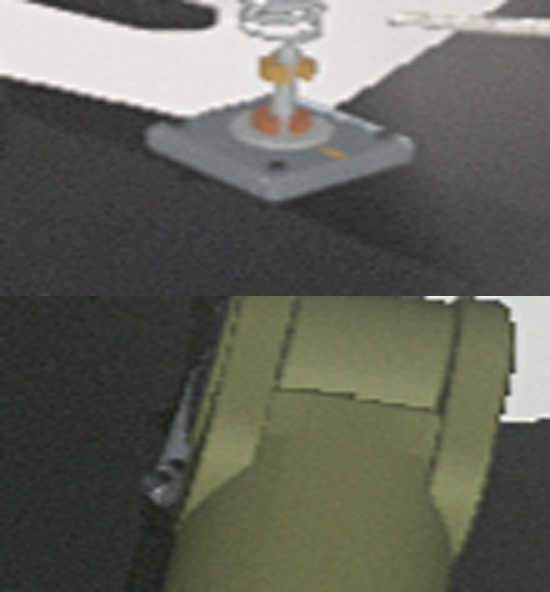

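```bash
python3 -m handwheel '[[0.015,0.014,-0.01,0,30],[0.03,0.027,-0.01,0,30],[0.03,0.027,-0.01,0,30],[0.03,0.027,-0.01,0,30],[0.03,0.027,-0.01,0,30],[0.03,0.027,-0.01,0,30],[0.03,0.027,-0.01,0,30],[0.03,0.027,-0.01,0,30]]'
python3 - <<'E'
from h import *
goal(.4905,-.1645,.122,-.86);print(state()['qpos'],state()['moment'])
im,d=optics.snapshot('scene');a=im[190:270,270:380]
c=optics.calibration('scene')
for k in optics.regions_of('scene','spring')[:3]+optics.regions_of('scene','stand')[:1]:
    rc=np.argwhere(k['region']&(d>0));P=np.array([world('scene',x,d[x[0],x[1]],c) for x in rc]);print(k['confidence'],k['position'],np.round(np.percentile(P,[3,50,97],axis=0),4).tolist())
save('','s5.png',cv2.resize(a,None,fx=6,fy=6,interpolation=cv2.INTER_CUBIC))
E
```

```text
time_s: 8.73
tool_pos: [0.4923, -0.1654, 0.1423]
tool_rot: [0.91, -0.415, 0.0, -0.002]
ft_force: [1.0, -0.6, -1.4]
opening: 0.0388
t 8.73 tcp [ 0.4923 -0.1654  0.1423] az -0.857 j7 -0.64 -> rows [-0.007  0.003  0.081] tw 0.002 F [ 1.  -0.6 -1.4] open 0.0388
[ 0.66396917  0.15127411 -0.41838439  1.89396044  0.06513414  1.10938417
 -0.63588183] [ 0.01123909  0.00393944 -0.00797214]
0.9 [289.3, 187.6] [[0.5256, 0.171, -0.0005], [0.5448, 0.2254, 0.0262], [0.6107, 0.2453, 0.0593]]
0.73 [187.3, 328.9] [[0.4715, -0.4025, 0.0002], [0.4966, -0.1621, 0.1117], [0.618, -0.1451, 0.1534]]
0.62 [258.1, 244.7] [[0.5204, 0.0236, -0.0004], [0.5363, 0.0673, 0.0204], [0.5767, 0.0816, 0.0405]]
0.85 [226.5, 326.3] [[0.4418, -0.2128, 0.0016], [0.484, -0.1539, 0.0187], [0.5349, -0.1145, 0.0692]]
```

View pics/s5.png

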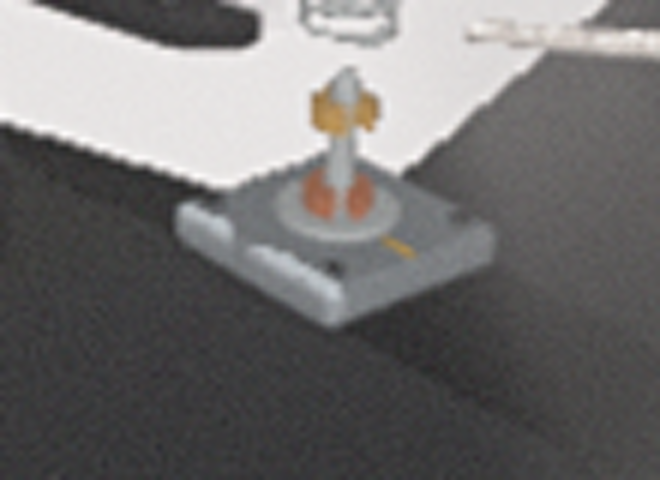

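The scene crop shows the spring at (349, 15) directly above the rod tip at (345, 75). The lower slot, near (341, 200), faces this camera, which agrees with an azimuth of about 130°. I'll descend onto the rod.

```bash
python3 -m handwheel '[[-0.004,0.002,0.02,0,30],[-0.004,0.002,0.03,0,30],[-0.004,0.002,0.04,0,30],[-0.004,0.002,0.05,0,30],[-0.004,0.002,0.06,0,30],[-0.004,0.002,0.07,0,30],[-0.004,0.002,0.08,0,30],[-0.004,0.002,0.08,0,30]]' 60
python3 -c "
from h import *
goal(.491,-.1645,.113,-.86)"
```

```text
time_s: 9.55
tool_pos: [0.4909, -0.1649, 0.1216]
tool_rot: [0.91, -0.415, -0.0, -0.002]
ft_force: [-0.4, 0.1, -1.0]
opening: 0.0389
t 9.55 tcp [ 0.4909 -0.1649  0.1216] az -0.857 j7 -0.64 -> rows [-0.001 -0.001  0.034] tw 0.002 F [-0.4  0.1 -1. ] open 0.0389
```

```bash
python3 -m handwheel '[[0,0,0.006,0,30],[0,0,0.012,0,30],[0,0,0.018,0,30],[0,0,0.024,0,30],[0,0,0.029,0,30],[0,0,0.033,0,30],[0,0,0.036,0,30],[0,0,0.036,0,30]]'
```

```text
time_s: 10.22
tool_pos: [0.4908, -0.1648, 0.1125]
tool_rot: [0.91, -0.415, -0.001, -0.002]
ft_force: [-0.0, 0.1, -1.5]
opening: 0.0394
```

```bash
python3 -m handwheel '[[0,0,0.006,0,30],[0,0,0.012,0,30],[0,0,0.016,0,30],[0,0,0.02,0,30],[0,0,0.024,0,30],[0,0,0.028,0,30],[0,0,0.032,0,30],[0,0,0.032,0,30]]'
```

```text
time_s: 10.88
tool_pos: [0.4907, -0.1647, 0.1042]
tool_rot: [0.91, -0.415, -0.001, -0.002]
ft_force: [0.6, -0.1, -2.3]
opening: 0.0391
```

```bash
python3 -m handwheel '[[0,0,0.008,0,30],[0,0,0.016,0,30],[0,0,0.024,0,30],[0,0,0.032,0,30],[0,0,0.04,0,30],[0,0,0.048,0,30],[0,0,0.052,0,30],[0,0,0.052,0,30]]'
python3 -m handwheel '[[0,0,0,0.03,30],[0,0,0,0.06,30],[0,0,0,0.09,30],[0,0,0,0.12,30],[0,0,0,0.144,30],[0,0,0.005,0.144,30],[0,0,0.01,0.144,30],[0,0,0.01,0.144,30]]'
python3 -c "
from h import *
goal(.491,-.1645,.075,-1.08)"
```

```text
time_s: 11.55
tool_pos: [0.4905, -0.1647, 0.0909]
tool_rot: [0.91, -0.415, -0.001, -0.002]
ft_force: [-0.1, 0.4, -0.8]
opening: 0.0387
time_s: 12.22
tool_pos: [0.4903, -0.1645, 0.0881]
tool_rot: [0.857, -0.515, -0.001, -0.001]
ft_force: [-0.9, -0.8, -2.1]
opening: 0.0396
t 12.22 tcp [ 0.4903 -0.1645  0.0881] az -1.082 j7 -0.88 -> rows [ 0.001 -0.002  0.052] tw -0.001 F [-0.9 -0.8 -2.1] open 0.0396
```

```bash
python3 -m handwheel '[[0,0,0.006,0,30],[0,0,0.012,0,30],[0,0,0.018,0,30],[0,0,0.024,0,30],[0,0,0.03,0,30],[0,0,0.036,0,30],[0,0,0.042,0,30],[0,0,0.046,0,30]]'
```

```text
time_s: 12.88
tool_pos: [0.4902, -0.1645, 0.0763]
tool_rot: [0.857, -0.515, -0.002, -0.001]
ft_force: [-0.2, 0.3, -1.9]
opening: 0.039
```

```bash
python3 -m handwheel '[[0,0,0.004,0,30],[0,0,0.008,0,30],[0,0,0.012,0,30],[0,0,0.016,0,30],[0,0,0.018,0,30],[0,0,0.02,0,30],[0,0,0.022,0,30],[0,0,0.022,0,30]]'
```

```text
time_s: 13.55
tool_pos: [0.4901, -0.1645, 0.0707]
tool_rot: [0.857, -0.515, -0.002, -0.001]
ft_force: [0.5, -0.3, -1.9]
opening: 0.039
```

```bash
python3 -c "
from h import *
goal(.491,-.1645,.069,-1.08)"
```

```text
t 13.55 tcp [ 0.4901 -0.1645  0.0707] az -1.082 j7 -0.89 -> rows [ 0.002 -0.003  0.007] tw -0.001 F [ 0.5 -0.3 -1.9] open 0.039
```

```bash
python3 -m handwheel '[[0,0,0.001,0,30],[0,0,0.002,0,30],[0,0,0.003,0,30],[0,0,0.004,0,30],[0,0,0.005,0,30],[0,0,0.006,0,30],[0,0,0.007,0,30],[0,0,0.007,0,30]]'
```

```text
time_s: 14.22
tool_pos: [0.4902, -0.1644, 0.069]
tool_rot: [0.857, -0.515, -0.002, -0.001]
ft_force: [0.2, -0.1, -1.2]
opening: 0.0391
```

```bash
python3 -m handwheel '[[0,0,0.002,0,30],[0,0,0.004,0,30],[0,0,0.005,0,30],[0,0,0.005,0,30],[0,0,0.005,0,45],[0,0,0.005,0,60],[0,0,0.005,0,70],[0,0,0.005,0,70]]' 60
python3 -m handwheel '[[0,0,0,0,70],[0,0,-0.1,0,70],[0,0,-0.25,0,70],[0,0,-0.4,0,70],[0,0,-0.55,0,70],[0,0,-0.55,0,70],[0,0,-0.55,0,70],[0,0,-0.55,0,70]]'
python3 - <<'E'
from h import *
goal(.49,-.1645,.2)
s=state();im,d=optics.snapshot('wrist')
for k in optics.regions_of('wrist','spring')[:3]:
    rc=np.argwhere(k['region']&(d>0));P=wworld(rc[:,::-1],d[rc[:,0],rc[:,1]],s)
    t=P[P[:,2]>np.percentile(P[:,2],99)-.006]
    print(round(k['confidence'],2),k['position'],np.round(np.percentile(P,[2,50,98],axis=0),4).tolist(),cv2.minEnclosingCircle(t[:,:2].astype(np.float32)))
i2,_=optics.snapshot('scene')
save('','end.png',np.hstack([cv2.resize(im[120:330,200:380],(360,420)),cv2.resize(i2[180:270,280:370],(420,420))]))
E
```

```text
time_s: 14.88
tool_pos: [0.4902, -0.1645, 0.0676]
tool_rot: [0.857, -0.515, -0.002, -0.001]
ft_force: [-0.3, -0.1, -0.2]
opening: 0.0704
time_s: 15.55
tool_pos: [0.4901, -0.165, 0.2048]
tool_rot: [0.857, -0.515, -0.002, -0.001]
ft_force: [0.1, -1.1, -0.6]
opening: 0.0704
t 15.55 tcp [ 0.4901 -0.165   0.2048] az -1.082 j7 -0.83 -> rows [-0.002 -0.001  0.019] tw 0 F [ 0.1 -1.1 -0.6] open 0.0704
0.8 [203.7, 273.4] [[0.4729, -0.1819, 0.0236], [0.4931, -0.1618, 0.0701], [0.5105, -0.1447, 0.0816]] ((0.49091213941574097, -0.1638508141040802), 0.020096460357308388)
0.7 [52.0, 96.5] [[0.5235, 0.0547, -0.0012], [0.5353, 0.0634, 0.0247], [0.548, 0.1002, 0.0416]] ((0.5356288552284241, 0.06784127652645111), 0.014058561064302921)
0.63 [11.2, 19.7] [[0.5274, 0.2066, -0.0015], [0.5447, 0.2139, 0.0214], [0.5631, 0.267, 0.0571]] ((0.5431756973266602, 0.21320286393165588), 0.013298624195158482)
```

View pics/end.png

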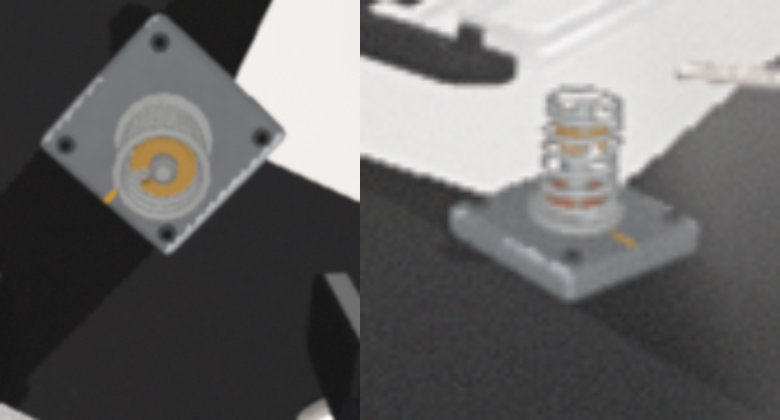

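The pictures show the spring upright on the seat around both collars. Its top is at z ≈ 0.082, which is 22 mm plus 60 mm, and its centre is about 1 mm from the rod's axis. The gripper is clear, so I'll hand in.

```bash
python3 -c "
from station import r
print(r.hand_in())"
```

```text
the job is handed in; nothing more can be done
None
```

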